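# Load the sample tubes for the sampler

### The job

Get the sample tubes ready for the sampler: take every tube from the sloped rack and stand it upright, cap up and right down in a socket, long tubes in the low block and short tubes in the high block, so that all caps end level. They are thin glass, so grip them gently; leave the bottle, the beaker and the filter box alone. When all tubes are standing and released, press the ready button on the control box fully down, let it go and move clear.

Things in the scene. Friction and masses are not known exactly. Their poses are not given: they have to be found in the camera images.
- long_a: long capped glass sample tube, 155 mm long over all, 22 mm in diameter (amber below, clear above), flat bottom, white cap 25 mm wide, 20 mm high. Origin: centre of its bottom; z: along its axis to the cap. Starts leaning in a rack slot, cap up; may be absent. About 60 g. Thin glass: cracks if the fingers press on it with over 50 N, both pads added (25 N a side); 10 N a side holds well.
- short_a: short capped glass sample tube, 115 mm long over all, 22 mm in diameter (amber below, clear above), flat bottom, white cap 25 mm wide, 20 mm high. Origin: centre of its bottom; z: along its axis to the cap. Starts leaning in a rack slot, cap up; may be absent. About 45 g. Thin glass: cracks if the fingers press on it with over 50 N, both pads added (25 N a side); 10 N a side holds well.
- long_b: long capped glass sample tube, 155 mm long over all, 22 mm in diameter (amber below, clear above), flat bottom, white cap 25 mm wide, 20 mm high. Origin: centre of its bottom; z: along its axis to the cap. Starts leaning in a rack slot, cap up; may be absent. About 60 g. Thin glass: cracks if the fingers press on it with over 50 N, both pads added (25 N a side); 10 N a side holds well.
- short_b: short capped glass sample tube, 115 mm long over all, 22 mm in diameter (amber below, clear above), flat bottom, white cap 25 mm wide, 20 mm high. Origin: centre of its bottom; z: along its axis to the cap. Starts leaning in a rack slot, cap up; may be absent. About 45 g. Thin glass: cracks if the fingers press on it with over 50 N, both pads added (25 N a side); 10 N a side holds well.
- short_c: short capped glass sample tube, 115 mm long over all, 22 mm in diameter (amber below, clear above), flat bottom, white cap 25 mm wide, 20 mm high. Origin: centre of its bottom; z: along its axis to the cap. Starts leaning in a rack slot, cap up; may be absent. About 45 g. Thin glass: cracks if the fingers press on it with over 50 N, both pads added (25 N a side); 10 N a side holds well.
- low_block: the low aluminium holder block, loose on the bench, 1.6 kg, 58 x 164 mm, 60 mm high, standing flat. Origin at the centre of its underside, z up, y along its length. In its top are three round sockets in a row on its y axis, at y = -52, 0 and 52 mm: 26 mm in diameter, 50 mm deep, slightly chamfered, so their floors lie 10 mm above the underside.
- high_block: the high aluminium holder block, loose on the bench, 1.6 kg, 58 x 164 mm, 100 mm high, standing flat. Origin at the centre of its underside, z up, y along its length. In its top are three round sockets in a row on its y axis, at y = -52, 0 and 52 mm: 26 mm in diameter, 50 mm deep, slightly chamfered, so their floors lie 50 mm above the underside.
- rack: fixed aluminium rack, 370 mm long, five slots 72 mm apart along its y (middle one at y = 0). Origin: centre of its base, on the bench, z up. A tube in a slot leans 0.60 rad from vertical towards the rack's -x side (away from the robot), bottom centre at x = 9, z = 36 mm on a ledge; its lowest 65 mm lie between two 6 mm ribs, the rest sticks out free: draw it out along its own axis.
- ready_top (a point): centre of the top face of the ready button, a grey round push button 28 mm in diameter on a small white control box (70 x 90 mm, 30 mm high, fixed on the bench); pressed straight down. It follows the button.
- ready (a joint): travel of the ready button in m: 0 up, 0.006 fully down; a spring, 4 N when fully down; it comes back by itself
- solvent_bottle: bystander: amber bottle 72 mm in diameter, 150 mm high; origin at the centre of its underside
- beaker: bystander: white open beaker, 66 mm in diameter, 85 mm high; origin at the centre of its underside
- filter_box: bystander: cardboard box 80 x 120 mm, 45 mm high; origin at the centre of its underside
There are look-alikes about, which are no part of the job. What is shaped like the short_c but black or yellow is not meant. Leave any blue look-alike of the long_b alone.

How it is judged:
On the way, in this order (a step that is already met when the one before it is completed fails the run):
1. every tube stands upright and fully down in a socket of its own kind of block (long: low block, short: high block), released (angle between each of long_a, short_a, long_b, short_b, short_c's own z axis and vertical below 0.12 rad and z of long_a in the frame of low_block between 0.006 and 0.016 m and x of long_a in the frame of low_block between -0.012 and 0.012 m and y of long_a in the frame of low_block between -0.066 and 0.066 m and linear speed of each of long_a, short_a, long_b, short_b, short_c below 0.03 m/s and contact force between the fingers and long_a below 0.2 N and z of short_a in the frame of high_block between 0.046 and 0.056 m and x of short_a in the frame of high_block between -0.012 and 0.012 m and y of short_a in the frame of high_block between -0.066 and 0.066 m and contact force between the fingers and short_a below 0.2 N and z of long_b in the frame of low_block between 0.006 and 0.016 m and x of long_b in the frame of low_block between -0.012 and 0.012 m and y of long_b in the frame of low_block between -0.066 and 0.066 m and contact force between the fingers and long_b below 0.2 N and z of short_b in the frame of high_block between 0.046 and 0.056 m and x of short_b in the frame of high_block between -0.012 and 0.012 m and y of short_b in the frame of high_block between -0.066 and 0.066 m and contact force between the fingers and short_b below 0.2 N and z of short_c in the frame of high_block between 0.046 and 0.056 m and x of short_c in the frame of high_block between -0.012 and 0.012 m and y of short_c in the frame of high_block between -0.066 and 0.066 m and contact force between the fingers and short_c below 0.2 N), for 0.3 s.
2. the ready button is pressed fully down (value of joint ready above 0.0045 m), for 0.05 s.
At the end, for the whole second after the job is handed in: Every tube present stands at rest, released, cap up, within 0.12 rad of vertical, bottom within 6 mm of a socket floor: long in the low block, short in the high block. Blocks flat, bystanders standing, ready button was pressed (4.5 mm or more) after that and is up again (all of step 1 and angle between each of low_block, high_block's own z axis and vertical below 0.06 rad and value of joint ready below 0.002 m and angle between each of solvent_bottle, beaker, filter_box's own z axis and vertical below 0.1 rad); the robot touches nothing.
It fails at once if a glass tube is squeezed with more than 50 N of finger force (both pads added together) (contact force between the fingers and long_a above 50 N or contact force between the fingers and short_a above 50 N or contact force between the fingers and long_b above 50 N or contact force between the fingers and short_b above 50 N or contact force between the fingers and short_c above 50 N).
It fails at once if a bystander (bottle, beaker or filter box) is moved more than 30 mm (distance of any of solvent_bottle, beaker, filter_box from where it was at the start of the episode above 0.03 m).
Of long_a, short_a, long_b, short_b, short_c only 4 to 5 are there at a start; the rules pass over those that are not, and their reading is None.
At some moment in a run one of low_block, high_block may be knocked a few centimetres aside while the robot is not near it.
It also fails if it takes over 210 s, if anything falls off the work surface, if the arm or the gripper's body presses on something with over 40 N, if the wrist force passes 120 N, or if a joint passes its speed limit or range.

### The arm

A 6-joint arm with a two-finger parallel gripper is mounted at the origin on the work surface. World frame = base frame: x ahead of the robot, y to its left, z up, the work surface at z = 0. Lengths are in m, angles in rad, forces in N, time in s.
With the tool pointing down it reaches from about 0.275 to 0.875 m from the base axis. Payload 12.5 kg.
Tool frame: the origin (TCP) lies on the centre line of the jaws, within the pads' length; the fingertips stand r.finger_overhang ahead of it and the grasp point (between the pads) lies 3 mm ahead of it (r.finger_overhang is the distance from the TCP to the fingertips, in m); z points along the fingers, y is the line along which they close (so a half turn about z gives the same grasp; the last joint's range is limited). The gripper opens to 85 mm and grips with 20 to 120 N. Pads are 22 mm wide; open, the fingers measure 114 mm over their backs; the gripper's body (76 mm by 85 mm) begins 54 mm behind the grasp point. The pads swing forward as they close: fully open they stand 13 mm farther back than shut.
Start: joints at [-1.225, 0.351, 1.652, -0, 1.139, -0.085], TCP at [0.23, -0.5, 0.253] pointing down, gripper open.
Joint ranges: [-2.75, 2.75], [-0.79, 2.1], [0.01, 2.65], [-1.57, 4.71], [0.07, 3.14], [-2.87, 2.87]. Speed limits (rad/s): [2.22, 2.22, 2.79, 3.14, 3.14, 3.14].

### API

Orientations are given as a unit quaternion [x, y, z, w].
In Python, from cell import r, optics gives the robot as it stands. The module is installed in compiled form; this text tells all that it offers. Calls block until the motion is done:
- r.move_to(position, orientation): joint-space move of the TCP to a pose.
- r.move_linear(position, rot=None, vel=0.15): straight line of the TCP; rot=None keeps the orientation; vel is the mean speed in m/s.
- r.set_joints(angles): joint-space move.
- r.set_gripper(opening, squeeze=None): opening from 0.0 (shut) to 1.0 (fully open); squeeze is the grip in N (None keeps the last); returns when the fingers have stopped.
- r.sleep(seconds).
- r.inverse_kinematics(position, orientation): joint angles nearest the present ones, or None.
- optics.get_image(name): name is "scene" or "top" or "wrist"; returns a dict with "pixels" (384x512x3 uint8, red, green, blue), "depth" (384x512 float32, m along the optical axis (not along the pixel's ray), 0 where there is no reading), "fx", "fy", "cx", "cy" (pixels), "camera_from_world" (4x4, takes a point from world to camera coordinates); the wrist camera has in their place "mount" (4x4, takes a point from camera to tool coordinates, whose origin is the TCP and whose axes are the flange's). Camera axes: x right, y down, z forward; pixel columns grow to the right and rows downward; lengths in m; the calibration is good to about 2 mm. The wrist camera is an equidistant fisheye: a pixel r from the principal point sees the ray r / f radians off the axis. A picture is of the moment at which its call begins: read the wrist's pose just before it.
A pose or a line that the arm cannot do raises r.PlanningError and nothing moves.
- r.hand_in(): hands the job in; it is judged then, once.
Readings, each from a call of its own:
- r.current_t(): time.
- r.current_q(): joint angles.
- r.current_qvel(): joint speeds.
- r.current_effort(): joint torques, N m.
- r.current_tool_pos(): TCP position.
- r.current_ee_rot(): TCP orientation.
- r.current_contact_force(): force on the tool from outside, world axes, zero at the start.
- r.current_torque(): the same for the moment, N m.
- r.current_opening(): opening from 0.0 (shut) to 1.0 (fully open).
- r.current_finger_force(): force on a finger pad.
Only numpy, scipy, OpenCV 4.12 (cv2) and the standard library are available. Lean on these libraries where they do the work, as an engineer would, in place of code of your own. Each camera call takes 0.05 s, during which the arm holds its last target. There are 200 camera calls.

## Working session

There is one attempt and no reset: what is moved stays moved. The work goes in short steps, each a Python script; the robot and the scene stay as the last script left them, time stands still between calls to the robot, and variables do not carry over. Pictures are saved under pics/ and viewed, at most 16 in all, crops included, and the job is handed in when it is done.

```bash
mkdir -p pics
python3 - <<'E'
from cell import r, optics
import cv2, numpy as np, pickle
d={}
for n in ["scene","top"]:
    im=optics.get_image(n); d[n]=im
    cv2.imwrite(f"pics/{n}0.png",cv2.resize(im["pixels"][:,:,::-1],(768,576),interpolation=cv2.INTER_CUBIC))
    print(n,im["fx"],im["fy"],im["cx"],im["cy"],np.round(im["camera_from_world"],3).tolist())
pickle.dump(d,open("d0.pkl","wb"))
print(r.finger_overhang,r.current_ee_rot(),r.current_tool_pos(),r.current_t())
E
```

```text
scene 445.95757652953415 445.95757652953415 252.34582255309377 192.0699735482224 [[-0.093, 0.996, -0.009, -0.073], [0.831, 0.073, -0.552, -0.428], [-0.549, -0.059, -0.834, 1.598], [0.0, 0.0, 0.0, 1.0]]
top 356.2826759439835 356.2826759439835 260.6731561040863 196.27828894113367 [[-0.007, -1.0, -0.0, 0.133], [-0.99, 0.007, -0.139, 0.562], [0.139, -0.001, -0.99, 0.952], [0.0, 0.0, 0.0, 1.0]]
0.022 [ 9.76891275e-01  2.13736108e-01 -7.47868185e-05 -5.54467888e-04] [ 0.22958648 -0.49947245  0.25278963] 0.1
```

View pics/scene0.png

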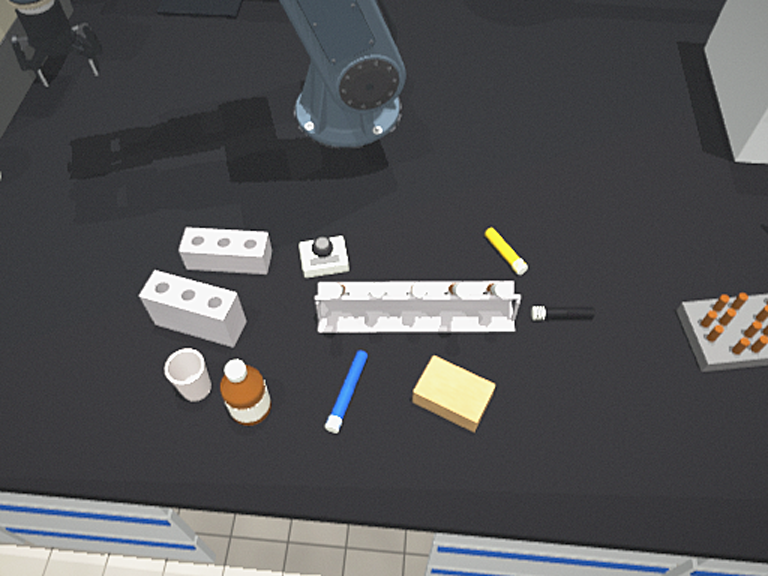

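View pics/top0.png

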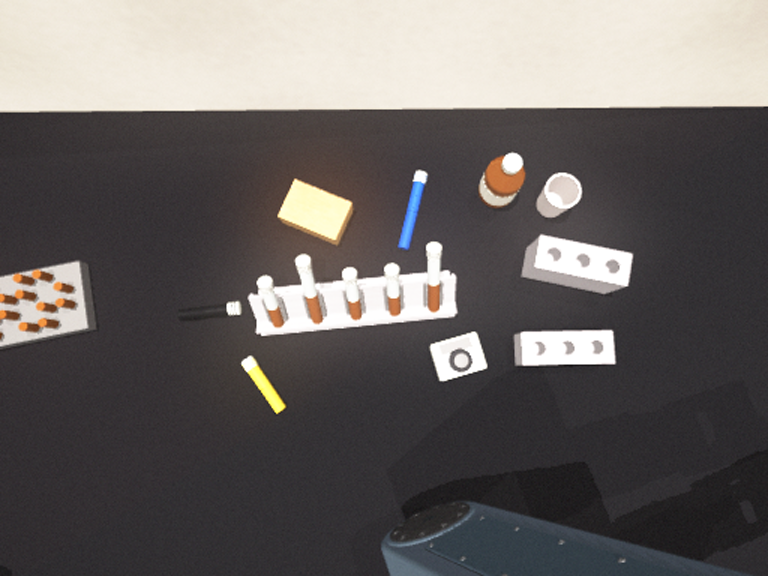

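The top view shows five rack tubes, zoomed pixels: shorts at (268,300), (352,293) and (392,290), longs at (308,290) and (434,277). The low block is at (565,347), the high block at (578,265) and the button at (460,360).

Look-alikes to leave alone: blue long (412,210), yellow short (263,385), black short (210,310) and the brown vials in the grey tray (40,305). I choose the five amber and clear tubes with white caps in the rack.

```bash
cat > vis.py <<'E'
import numpy as np, cv2
def cloud(im):
    D=im["depth"]; v,u=np.mgrid[:D.shape[0],:D.shape[1]]
    p=np.stack([(u-im["cx"])/im["fx"]*D,(v-im["cy"])/im["fy"]*D,D],-1)
    T=np.linalg.inv(im["camera_from_world"])
    w=p@T[:3,:3].T+T[:3,3]; w[D<=0]=np.nan
    return w
def ray(im,u,v,z):
    T=np.linalg.inv(im["camera_from_world"]); d=T[:3,:3]@[(u-im["cx"])/im["fx"],(v-im["cy"])/im["fy"],1]
    return T[:3,3]+d*(z-T[2,3])/d[2]
def blobs(im,zlo,zhi,xr,yr,minpx=30,white=None):
    w=cloud(im)
    with np.errstate(invalid="ignore"):
        m=(w[...,2]>zlo)&(w[...,2]<zhi)&(w[...,0]>xr[0])&(w[...,0]<xr[1])&(w[...,1]>yr[0])&(w[...,1]<yr[1])
    if white is not None: m&=im["pixels"].min(-1)>white
    n,l,s,c=cv2.connectedComponentsWithStats(m.astype(np.uint8))
    return [(w[l==i],c[i],l==i) for i in range(1,n) if s[i,4]>=minpx]
def blocks(im):
    """low / high block: centre xy and unit long axis from top face"""
    out={}
    for name,z in (("low",.06),("high",.1)):
        for p,c,m in blobs(im,z-.012,z+.012,(.2,.9),(-.7,.0),150):
            cs,_=cv2.findContours(m.astype(np.uint8),cv2.RETR_EXTERNAL,cv2.CHAIN_APPROX_NONE)
            k=max(cs,key=cv2.contourArea)[:,0]
            w=np.array([ray(im,a,b,z)[:2] for a,b in k],np.float32)
            ce,sz,_=rect=cv2.minAreaRect(w); b=cv2.boxPoints(rect)
            e=max((b[1]-b[0],b[2]-b[1]),key=np.linalg.norm); e=e/np.linalg.norm(e)
            if e[1]<0:e=-e
            if max(sz)>.12: out.setdefault(name,[]).append((np.round(ce,4),np.round(sz,3),np.round(e,3),len(p),round(float(np.nanmedian(p[:,2])),4)))
    return out
E
python3 - <<'E'
import pickle,numpy as np
from vis import *
d=pickle.load(open("d0.pkl","rb"))
for n in("top","scene"):
    im=d[n]; print(n)
    for k,v in blocks(im).items(): print(k,v)
    print("caps")
    for p,c,m in blobs(im,.092,.2,(.3,.9),(-.26,.4),15):
        print(c.round(1),len(p),p.mean(0).round(4),p[p[:,2].argmax()].round(3), "zmax",np.percentile(p[:,2],95).round(3))
    print("button")
    for p,c,m in blobs(im,.024,.06,(.3,.6),(-.3,-.1),40): print(c.round(1),len(p),np.median(p,0).round(4),p.min(0).round(3),p.max(0).round(3))
E
```

```text
top
low [(array([ 0.5893, -0.1959]), array([0.178, 0.059]), array([0.513, 0.858], dtype=float32), 165, 0.0604), (array([ 0.4621, -0.1839]), array([0.058, 0.167]), array([-0.012,  1.   ], dtype=float32), 1156, 0.0597)]
high [(array([ 0.612 , -0.2064]), array([0.168, 0.061]), array([0.21 , 0.978], dtype=float32), 1249, 0.0998)]
caps
[336.8 115.6] 533 [ 0.7657 -0.0739  0.1188] [ 0.764 -0.072  0.155] zmax 0.151
[382.3 172.8] 976 [ 0.615  -0.1924  0.0997] [ 0.645 -0.17   0.106] zmax 0.103
[288.5 176.7] 264 [0.5981 0.0582 0.1392] [0.613 0.059 0.173] zmax 0.168
[204.1 184.8] 275 [0.579  0.2706 0.1389] [0.595 0.271 0.172] zmax 0.168
[260.9 185.5] 175 [0.5798 0.1278 0.1202] [0.586 0.125 0.138] zmax 0.135
[233.2 188.4] 173 [0.5728 0.1989 0.1197] [0.579 0.198 0.138] zmax 0.136
[177.7 193.7] 176 [0.5601 0.341  0.1193] [0.564 0.349 0.138] zmax 0.135
button
[382.2 188.1] 159 [ 0.583  -0.2109  0.0428] [ 0.567 -0.282  0.024] [ 0.6   -0.134  0.06 ]
[375.7 232. ] 770 [ 0.4611 -0.1852  0.0584] [ 0.432 -0.268  0.024] [ 0.491 -0.103  0.06 ]
scene
low [(array([ 0.469 , -0.1849]), array([0.07 , 0.167]), ar
[... 179 characters left out ...]
 -0.2071]), array([0.17 , 0.064]), array([0.216, 0.976], dtype=float32), 1135, 0.0988)]
caps
[131.2 198.6] 851 [ 0.6187 -0.1919  0.0988] [ 0.632 -0.241  0.105] zmax 0.102
[223.  193.6] 89 [0.6207 0.059  0.1593] [0.618 0.054 0.171] zmax 0.169
[251.4 193.4] 75 [0.5947 0.1279 0.1298] [0.588 0.126 0.139] zmax 0.136
[278.9 193.4] 77 [0.5884 0.199  0.1297] [0.582 0.193 0.139] zmax 0.137
[307.6 193.3] 98 [0.599  0.2707 0.1557] [0.598 0.27  0.174] zmax 0.168
[333.6 192.9] 91 [0.5724 0.3403 0.1266] [0.569 0.337 0.14 ] zmax 0.137
[160.2 255.3] 623 [ 0.784  -0.0747  0.118 ] [ 0.769 -0.079  0.153] zmax 0.15
button
[150.2 165.6] 1077 [ 0.477  -0.1836  0.0552] [ 0.431 -0.269  0.024] [ 0.497 -0.104  0.06 ]
```

```bash
cat > geo.py <<'E'
import numpy as np
from scipy.optimize import least_squares
from scipy.spatial.transform import Rotation as R
A=.6
KIND="LSSLS"   # set from images, slot k=-2..2 along +y order
def frame(yaw):
    a=np.array([np.cos(yaw),np.sin(yaw),0]); e=np.array([-np.sin(yaw),np.cos(yaw),0])
    return a,e,np.sin(A)*a+np.cos(A)*np.array([0,0,1.])
def bottom(p,k):
    a,e,ax=frame(p[2]); return np.array([p[0],p[1],.036])-.009*a+e*.072*k
def fit(pts,p0):
    """pts: list of (k,L,Nx3) cap-side wall points; rack centre (x,y) and yaw"""
    def res(p):
        a,e,ax=frame(p[2]); o=[]
        for k,L,w in pts:
            q=w-bottom(p,k); s=q@ax; d=np.linalg.norm(q-s[:,None]*ax,axis=1)
            o.append(d-np.where(s>L-.020,.0125,.011))
        return np.concatenate(o)
    return least_squares(res,p0,loss="soft_l1",f_scale=.002)
def tool_rot(zdir,ydir):
    z=zdir/np.linalg.norm(zdir); y=ydir-z*(ydir@z); y/=np.linalg.norm(y)
    return R.from_matrix(np.c_[np.cross(y,z),y,z]).as_quat()
E
python3 - <<'E'
import pickle,numpy as np
from vis import *; from geo import *
from cell import r
d=pickle.load(open("d0.pkl","rb"))
P={}
for n in("top","scene","both"):
    if n!="both":
        B=[p for p,c,m in blobs(d[n],.092,.2,(.5,.66),(.0,.4),50)]
        B.sort(key=lambda p:p[:,1].mean())
        P[n]=[(i-2,.155 if KIND[i]=="L" else .115,p) for i,p in enumerate(B)]
    else: P[n]=P["top"]+P["scene"]
    pts=P[n]
    # drop the cap's end face
    p=np.array([.53,.2,.09])
    for it in range(3):
        a,e,ax=frame(p[2]); f=[(k,L,w[(w-bottom(p,k))@ax<L-.004]) for k,L,w in pts]
        s=fit(f,p); p=s.x
    print(n,p.round(4),"med|res|",np.median(abs(s.fun)).round(4),[len(x[2]) for x in f],[np.percentile((w-bottom(p,k))@ax-L,98).round(4) for k,L,w in pts],[ (np.median((w-bottom(p,k))@e)).round(4) for k,L,w in pts])
np.save("rack.npy",p)
a,e,ax=frame(p[2]); print("axis",ax)
q0=r.current_q()
for k in range(-2,3):
    L=.155 if KIND[k+2]=="L" else .115
    g=bottom(p,k)+ax*(L-.012)
    for sg in(1,-1):
        Q=tool_rot(-ax,sg*e)
        for off in (.0,.1,.18):
            s=r.inverse_kinematics(g+ax*(off+.003),Q); print(k,sg,off,(g+ax*off).round(3),None if s is None else np.round(s,2))
for c,u in(((.612,-.206),(.21,.978)),((.462,-.184),(-.012,1))):
    for sg in(1,-1):
      for y in (np.array([u[0],u[1],0]),np.array([u[1],-u[0],0])):
        s=r.inverse_kinematics([*c,.3],tool_rot(np.array([0,0,-1.]),sg*y)); print(c,sg,y,None if s is None else np.round(s,2))
E
```

```text
top [0.5328 0.1956 0.0902] med|res| 0.0006 [200, 112, 112, 208, 116] [np.float64(0.0015), np.float64(0.0016), np.float64(0.0015), np.float64(0.0012), np.float64(0.0011)] [np.float64(0.0009), np.float64(0.0003), np.float64(-0.0002), np.float64(-0.0019), np.float64(-0.0018)]
scene [0.534  0.1942 0.087 ] med|res| 0.0008 [24, 8, 16, 27, 23] [np.float64(0.0025), np.float64(0.0024), np.float64(0.0037), np.float64(0.0025), np.float64(0.0031)] [np.float64(0.0018), np.float64(-0.0005), np.float64(-0.0), np.float64(-0.0018), np.float64(-0.0024)]
both [0.5329 0.1954 0.0903] med|res| 0.0006 [200, 112, 112, 208, 116, 17, 7, 15, 24, 21] [np.float64(0.0015), np.float64(0.0015), np.float64(0.0014), np.float64(0.0011), np.float64(0.0011), np.float64(0.0028), np.float64(0.0029), np.float64(0.0042), np.float64(0.0032), np.float64(0.0039)] [np.float64(0.0011), np.float64(0.0005), np.float64(-0.0), np.float64(-0.0017), np.float64(-0.0016), np.float64(0.0005), np.float64(-0.0017), np.float64(-0.0013), np.float64(-0.0031), np.float64(-0.0036)]
axis [0.56234024 0.05093697 0.82533561]
-2 1 0.0 [0.617 0.058 0
[... 1812 characters left out ...]
25 0.348 0.204] [0.39 1.02 0.7  0.18 1.99 1.89]
2 -1 0.18 [0.67  0.352 0.27 ] [0.37 1.16 0.28 0.21 2.28 1.94]
(0.612, -0.206) 1 [0.21  0.978 0.   ] [-0.4   0.49  1.33 -0.    1.33 -1.76]
(0.612, -0.206) 1 [ 0.978 -0.21   0.   ] [-0.4   0.49  1.33 -0.    1.33 -0.19]
(0.612, -0.206) -1 [0.21  0.978 0.   ] [-0.4   0.49  1.33 -0.    1.33  1.39]
(0.612, -0.206) -1 [ 0.978 -0.21   0.   ] None
(0.462, -0.184) 1 [-0.012  1.     0.   ] [-0.47  0.21  1.73 -0.    1.21 -2.06]
(0.462, -0.184) 1 [1.    0.012 0.   ] [-0.47  0.21  1.73 -0.    1.21 -0.48]
(0.462, -0.184) -1 [-0.012  1.     0.   ] [-0.47  0.21  1.73 -0.    1.21  1.09]
(0.462, -0.184) -1 [1.    0.012 0.   ] [-0.47  0.21  1.73 -0.    1.21  2.66]
```

```bash
cat >> vis.py <<'E'
from scipy.spatial.transform import Rotation as R
def wrist(r,optics):
    p=np.array(r.current_tool_pos()); q=r.current_ee_rot(); im=optics.get_image("wrist")
    T=np.eye(4); T[:3,:3]=R.from_quat(q).as_matrix(); T[:3,3]=p
    im["world_from_camera"]=T@im["mount"]; return im
def wdirs(im,u,v):
    x=(np.asarray(u)-im["cx"])/im["fx"]; y=(np.asarray(v)-im["cy"])/im["fy"]; t=np.hypot(x,y); s=np.sinc(t/np.pi)
    # sin(t)/t scales the pixel offset; cos(t) along the axis
    return np.stack([x*s,y*s,np.cos(t)],-1)
def wray(im,u,v,z):
    T=im["world_from_camera"]; d=wdirs(im,u,v)@T[:3,:3].T
    return T[:3,3]+d*((z-T[2,3])/d[...,2])[...,None]
def wcloud(im):
    D=im["depth"]; v,u=np.mgrid[:D.shape[0],:D.shape[1]]; d=wdirs(im,u,v)
    T=im["world_from_camera"]; w=(d*(D/np.maximum(d[...,2],.05))[...,None])@T[:3,:3].T+T[:3,3]; w[D<=0]=np.nan
    return w
E
python3 - <<'E'
from cell import r, optics
import cv2,pickle
from vis import *; from geo import *
dn=np.array([0,0,-1.])
r.set_gripper(.55,20)
r.move_to([.53,-.19,.33],tool_rot(dn,np.array([1.,0,0])))
t=r.current_t(); im=wrist(r,optics); pickle.dump(im,open("w0.pkl","wb"))
cv2.imwrite("pics/w0.png",cv2.resize(im["pixels"][:,:,::-1],(768,576)))
print(t,im["fx"],im["cx"],im["cy"],im["mount"].round(3).tolist(),r.current_contact_force(),r.current_opening())
w=wcloud(im)
for z,yr in((.06,(.40,.53)),(.1,(.53,.72))):
    m=(abs(w[...,2]-z)<.008)&(w[...,0]>yr[0])&(w[...,0]<yr[1])&(w[...,1]<-.08)&(w[...,1]>-.33)
    q=w[m]; c,s,a=rect=cv2.minAreaRect(q[:,:2].astype(np.float32)); print(len(q),np.median(q[:,2]),c,s,a,cv2.boxPoints(rect).round(3).tolist())
E
```

```text
2.175 297.3186396354542 251.62777687159442 193.5323814705194 [[0.0, -0.956, -0.292, 0.074], [1.0, 0.0, -0.0, -0.0], [0.001, -0.292, 0.956, -0.121], [0.0, 0.0, 0.0, 1.0]] [0.33016331 0.22464063 0.28146235] 0.5548586858534937
4296 0.05999534325168837 (0.4606293737888336, -0.18589869141578674) (0.05925028398633003, 0.1641150712966919) 0.41127029061317444 [[0.4300000071525574, -0.10400000214576721], [0.4320000112056732, -0.2680000066757202], [0.4909999966621399, -0.2680000066757202], [0.49000000953674316, -0.10400000214576721]]
4875 0.09991624764507323 (0.6118624806404114, -0.2083662450313568) (0.1651487946510315, 0.05933468043804169) 77.92550659179688 [[0.5659999847412109, -0.28299999237060547], [0.6240000128746033, -0.29499998688697815], [0.6579999923706055, -0.1340000033378601], [0.6000000238418579, -0.12099999934434891]]
```

View pics/w0.png

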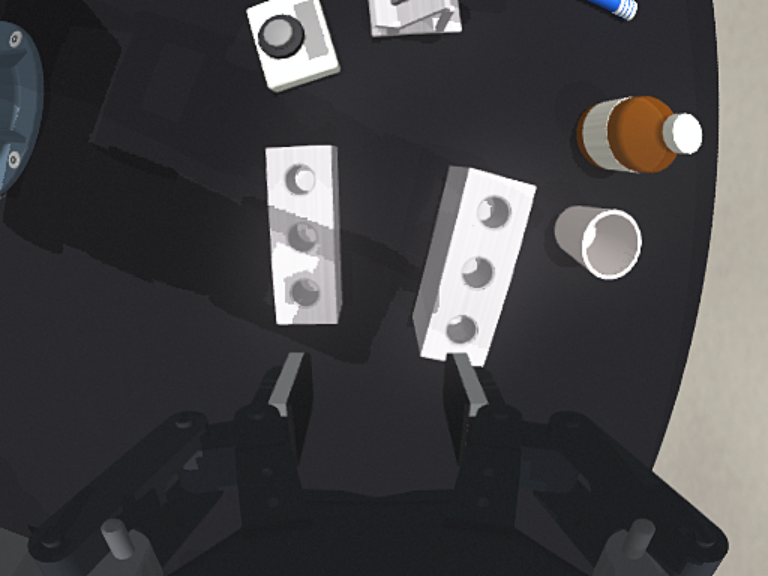

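The wrist view shows the low block's sockets at (300,180), (302,236) and (305,293), and the high block's at (493,212), (476,272) and (461,328). Block poses from depth look good to about 1 mm. Next is the first pre-grasp, with a close look at the tube.

```bash
cat > act.py <<'E'
from cell import r, optics
import cv2
from vis import *; from geo import *
rack=np.array([.5329,.1955,.0902]); DN=np.array([0,0,-1.])
_,E,AX=frame(rack[2])
LEN={-2:.155,-1:.115,0:.115,1:.155,2:.115}; H={"low":.06,"high":.1}; GR=.013
def snap(name,im=None,box=None,cam="wrist"):
    im=im or (wrist(r,optics) if cam=="wrist" else optics.get_image(cam)); p=im["pixels"][:,:,::-1]
    if box: p=p[box[1]:box[3],box[0]:box[2]]
    s=min(768/p.shape[1],576/p.shape[0]); cv2.imwrite(f"pics/{name}.png",cv2.resize(p,None,fx=s,fy=s,interpolation=cv2.INTER_CUBIC)); return im
def pre(k,off=.09):
    g=bottom(rack,k)+AX*(LEN[k]-GR+.003)
    r.set_gripper(.5,20); r.move_to(g+AX*off,tool_rot(-AX,E)); return g
def find(im,name,guess):
    """block centre and long axis from the wrist depth, near guess"""
    w=wcloud(im)
    with np.errstate(invalid="ignore"):
        m=(abs(w[...,2]-H[name])<.006)&(np.hypot(w[...,0]-guess[0],w[...,1]-guess[1])<.13)
    n,l,s,c=cv2.connectedComponentsWithStats(m.astype(np.uint8))
    q=w[l==1+s[1:,4].argmax()]
    c,s,_=rect=cv2.minAreaRect(q[:,:2].astype(np.float32)); b=cv2.boxPoints(rect)
    e=max((b[1]-b[0],b[2]-b[1]),key=np.linalg.norm); e=e/np.linalg.norm(e)
    return np.array(c),sorted(s),e*np.sign(e[1]),len(q)
E
python3 - <<'E'
from act import *
g=pre(-2); im=snap("w1"); print(r.current_t(),r.current_tool_pos(),(g+AX*.09).round(4))
w=wcloud(im); q=w-bottom(rack,-2); s=q@AX; rad=np.linalg.norm(q-s[...,None]*AX,axis=-1)
m=(rad<.02)&(s>.1)&(s<.15); x=q[m]; tx=np.cross(E,-AX); print(m.sum(),"e",(x@E).min(),(x@E).max(),"s max",s[(rad<.02)&(s<.17)].max(),"tx",(x@tx).min(),(x@tx).max())
E
```

```text
3.6667 [0.66919724 0.06184209 0.23108058] [0.6691 0.0632 0.23  ]
366 e -0.012510741847209919 0.012620873843873762 s max 0.15602654671490016 tx -0.0008106733166431085 0.01403601000245102
```

View pics/w1.png

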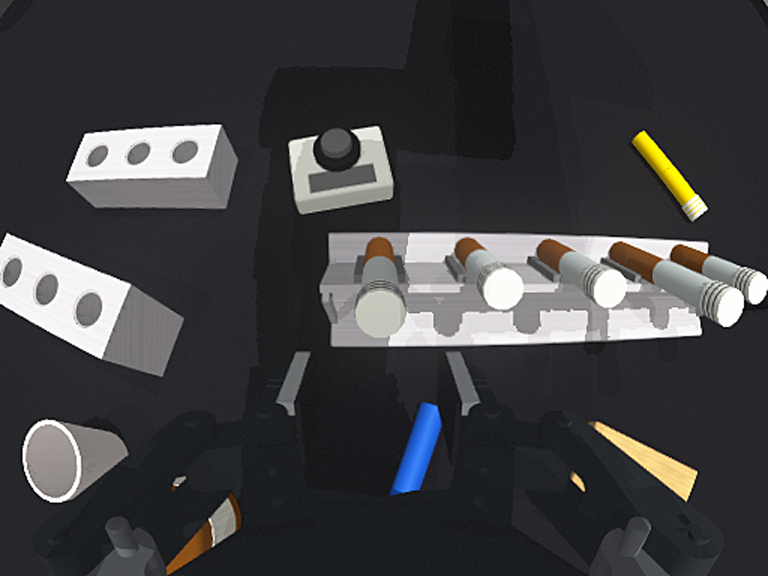

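The wrist view shows the long_a-type tube (amber and clear, white cap) at (380,290), between the jaws' line. The other tubes run along (480..740,280), with yellow (670,175) and blue (415,450) aside. It agrees with the model to under 1 mm, so I grasp.

```bash
cat >> act.py <<'E'
def grab(k,g):
    r.move_linear(g,vel=.1); r.sleep(.2); print("at",(np.array(r.current_tool_pos())-g).round(4),r.current_contact_force().round(1))
    r.set_gripper(.36,20); print("f",r.current_finger_force(),r.current_opening())
    r.set_gripper(.0,20); r.sleep(.2)
    print("grip",r.current_opening(),r.current_finger_force(),r.current_contact_force().round(1))
def lift(g,off=.085):
    r.move_linear(g+AX*off,vel=.1); print("lifted",r.current_opening(),r.current_finger_force())
E
python3 - <<'E'
from act import *
g=bottom(rack,-2)+AX*(LEN[-2]-GR+.003)
grab(-2,g); print(r.current_t())
E
```

```text
at [0.0003 0.     0.0003] [-0.9  0.3 -0.2]
f 0.0 0.35813571365921887
grip 0.28236599592354755 19.62786465883255 [1.9 0.4 1.2]
5.6083
```

```bash
cat >> act.py <<'E'
def over(name,c,e,y,L,clear=.04):
    """upright above the socket; returns the pose when seated"""
    xy=c+e*y; n=np.array([e[1],-e[0],0.]); Q=tool_rot(DN,n)
    seat=np.array([*xy,H[name]-.05+L-GR+.003]); r.move_to(seat+[0,0,.05+clear],Q); r.sleep(.2)
    return seat,Q
E
python3 - <<'E'
from act import *
g=bottom(rack,-2)+AX*(LEN[-2]-GR+.003)
lift(g)
c=np.array([.4606,-.1859]); e=np.array([-.0072,1.])
p,q=r.current_tool_pos(),0
r.move_to([.56,.02,.30],tool_rot(DN,np.array([np.cos(.0),0,0])))
print("up",r.current_opening(),r.current_finger_force())
seat,Q=over("low",c,e,-.052,.155); print(seat,r.current_tool_pos(),r.current_t(),r.current_contact_force().round(1))
im=snap("w2"); 
for n,gs in(("low",c),("high",(.612,-.208))): print(n,find(im,n,gs))
w=wcloud(im); o=np.array(r.current_tool_pos()); d=w-o
for z0 in(-.03,-.05,-.07,-.09,-.11,-.13):
    m=(abs(d[...,2]-z0)<.008)&(np.hypot(d[...,0],d[...,1])<.025); x=d[m]; print(z0,m.sum(), None if not m.any() else (x[:,0].min().round(4),x[:,0].max().round(4),x[:,1].max().round(4)))
snap("s2",cam="scene",box=(60,100,260,250))
E
```

```text
lifted 0.2854779619922449 19.638473689556122
up 0.28386343150190857 19.70367193222046
[ 0.4609744 -0.2379     0.155    ] [ 0.46155638 -0.23712311  0.2451914 ] 9.3083 [-0.4 -0.5 -0.7]
low (array([ 0.46066591, -0.18631402]), [0.05878271162509918, 0.16419364511966705], array([-0.00977598,  0.99995226], dtype=float32), 6791)
high (array([ 0.6116423 , -0.20834869]), [0.05993583798408508, 0.16447456181049347], array([0.21312846, 0.9770242 ], dtype=float32), 6981)
-0.03 405 (np.float64(-0.011), np.float64(0.0108), np.float64(0.0127))
-0.05 293 (np.float64(-0.011), np.float64(0.0104), np.float64(0.0127))
-0.07 203 (np.float64(-0.0109), np.float64(0.0103), np.float64(0.0125))
-0.09 167 (np.float64(-0.011), np.float64(0.0106), np.float64(0.0123))
-0.11 131 (np.float64(-0.011), np.float64(0.0106), np.float64(0.0124))
-0.13 97 (np.float64(-0.0111), np.float64(0.0106), np.float64(0.0125))
```

View pics/w2.png

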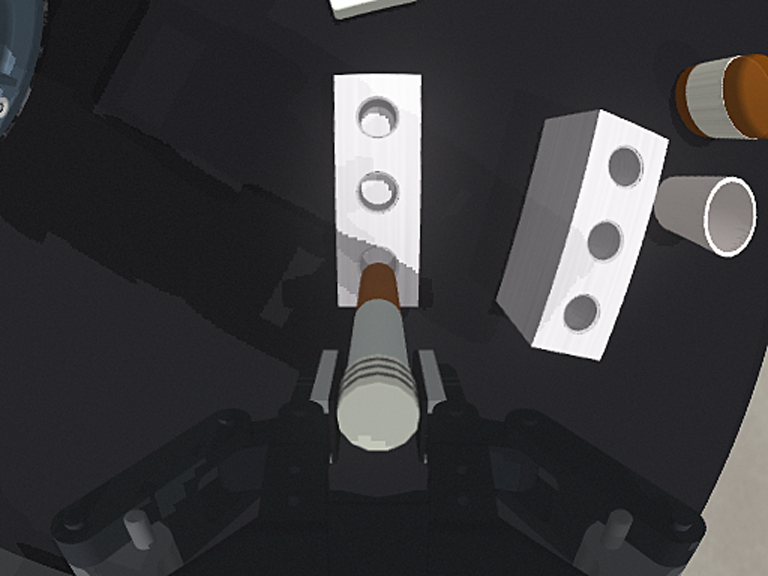

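The wrist view shows the amber tube hanging upright at (378,290), over the low block's near socket at (378,265). The tube is straight, with a 1.5 mm offset, and both block rectangles are intact. I insert with that correction.

```bash
cat >> act.py <<'E'
def tube_offset(im):
    M=R.from_quat(r.current_ee_rot()).as_matrix(); d=(wcloud(im)-np.array(r.current_tool_pos()))@M
    o=[]
    for z0 in (.05,.07,.09):
        x=d[(abs(d[...,2]-z0)<.008)&(np.hypot(d[...,0],d[...,1])<.022)]
        o.append([x[:,0].max()-.011,(x[:,1].max()+x[:,1].min())/2])
    o=np.array(o); print("offs",o.round(4).tolist())
    return M[:,:2]@o[-1]
def insert(name,y,L,guess):
    im=wrist(r,optics); c,s,e,n=find(im,name,guess); off=tube_offset(im)[:2]; print("block",c.round(4),np.round(s,4),e.round(3),n)
    assert abs(s[0]-.059)<.003 and abs(s[1]-.1645)<.003
    xy=c+e*y-off; zs=H[name]-.05+L-GR+.003
    r.move_linear([*xy,zs+.056],tool_rot(DN,np.array([e[1],-e[0],0.])),vel=.1); r.sleep(.15); f0=r.current_contact_force()
    for h in (.042,.03,.015,.006,.003,.001,-.001,-.003,-.005):
        r.move_linear([*xy,zs+h],vel=.06); r.sleep(.05); f=r.current_contact_force()-f0
        print(h,f.round(1),end=" ")
        if np.linalg.norm(f[:2])>12 or (f[2]>4 and h<=.006): break
        if f[2]>6: return False,c,e
    return True,c,e
def release():
    r.set_gripper(.5); r.sleep(.2); p=np.array(r.current_tool_pos())
    r.move_linear(p+[0,0,.06],vel=.15); print("released",r.current_t())
E
python3 - <<'E'
from act import *
print(insert("low",-.052,.155,(.4606,-.1859)))
E
```

```text
offs [[0.0017, -0.0003], [0.0016, -0.0003], [0.0016, -0.0002]]
block [ 0.4607 -0.1861] [0.0586 0.163 ] [-0.009  1.   ] 6768
0.042 [-1.5 -0.5 -0.8] 0.03 [-0.2 -0.7  0.2] 0.015 [-0.2  0.5 -1.1] 0.006 [-0.4  0.  -0.7] 0.003 [-0.6 -0.1 -1. ] 0.001 [-0.4 -0.3 -0.8] -0.001 [-1.3  0.5  8.4] (True, array([ 0.46069714, -0.18606868]), array([-0.00859062,  0.99996305], dtype=float32))
```

```bash
cat >> act.py <<'E'
def cycle(k,name,y,c,e):
    g=pre(k); grab(k,g)
    if not .2<r.current_opening()<.34: print("BAD GRIP"); return
    lift(g,.085); r.move_to([.54,.0,.30],tool_rot(DN,np.array([1.,0,0])))
    over(name,np.array(c),np.array(e),y,LEN[k])
    if r.current_finger_force()<10: print("LOST"); return
    ok,c,e=insert(name,y,LEN[k],c); print(ok)
    if ok: release()
    return c,e
E
python3 - <<'E'
from act import *
release()
print(cycle(1,"low",.052,(.4607,-.1861),(-.0086,1.)))
snap("w3")
E
```

```text
released 13.7
at [0.0003 0.     0.0003] [-0.4  0.3  0.8]
f 0.0 0.35745421993707116
grip 0.2853584884734799 19.638369977474213 [0.6 0.1 1. ]
lifted 0.28523139253702523 19.643020927906036
offs [[0.0026, 0.0002], [0.0024, 0.0004], [0.0023, 0.0006]]
block [ 0.4919 -0.1677] [0.0578 0.0937] [-0.018  1.   ] 2385Traceback (most recent call last):
  File "<stdin>", line 3, in <module>
  File "act.py", line 64, in cycle
    ok,c,e=insert(name,y,LEN[k],c); print(ok)
           ~~~~~~^^^^^^^^^^^^^^^^^
  File "act.py", line 46, in insert
    assert abs(s[0]-.059)<.003 and abs(s[1]-.1645)<.003
           ^^^^^^^^^^^^^^^^^^^^^^^^^^^^^^^^^^^^^^^^^^^^
AssertionError
```

Run:
```python
from act import *
p=np.array(r.current_tool_pos())
r.move_linear([p[0],p[1],.36],vel=.15); r.move_linear([.53,-.25,.36],vel=.15); r.sleep(.2)
im=snap("w3"); print(r.current_t(),r.current_finger_force())
for n,gs in(("low",(.492,-.186)),("high",(.612,-.208))): print(n,find(im,n,gs))
```

```text
23.175 19.913721084594727
low (array([ 0.49098194, -0.20325589]), [0.05783799663186073, 0.16332273185253143], array([-0.00767235,  0.99997056], dtype=float32), 3605)
high (array([ 0.61150748, -0.20817949]), [0.059764958918094635, 0.1648218184709549], array([0.21713978, 0.9761405 ], dtype=float32), 4580)
```

View pics/w3.png

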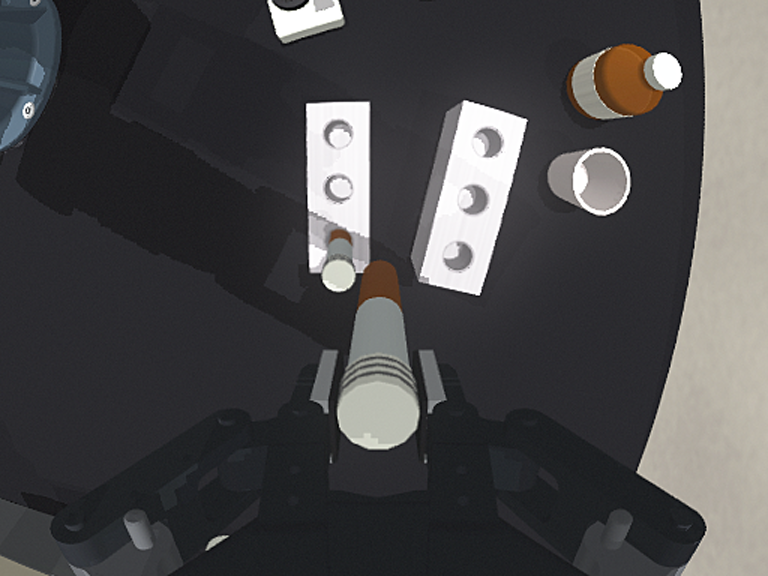

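The low block was knocked about (+30, −17) mm. It is now at zoomed pixels (338,190), with the first tube still standing in its near socket at (338,260). I'll take a wide look before every placement and use that pose.

```bash
python3 - <<'E'
s=open("act.py").read()
s=s.replace('''    im=wrist(r,optics); c,s,e,n=find(im,name,guess); off=tube_offset(im)[:2]; print("block",c.round(4),np.round(s,4),e.round(3),n)
    assert abs(s[0]-.059)<.003 and abs(s[1]-.1645)<.003
''','''    c,e=guess; off=tube_offset(wrist(r,optics))[:2]
''')
i=s.index("def cycle")
s=s[:i]+'''def look(name,guess):
    r.move_to([.53,-.25,.36],tool_rot(DN,np.array([1.,0,0]))); r.sleep(.2)
    c,s,e,n=find(wrist(r,optics),name,guess); print("block",c.round(4),np.round(s,4),e.round(3),n)
    assert abs(s[0]-.059)<.003 and abs(s[1]-.1645)<.003
    return c,e
def put(k,name,y,guess):
    c,e=look(name,guess)
    over(name,c,e,y,LEN[k],.075)
    if r.current_finger_force()<10: print("LOST"); return
    ok,c,e=insert(name,y,LEN[k],(c,e)); print(ok)
    if ok: release()
def cycle(k,*a):
    g=pre(k); grab(k,g)
    if not .2<r.current_opening()<.34: print("BAD GRIP"); return
    lift(g,.085); r.move_to([.54,.0,.36],tool_rot(DN,np.array([1.,0,0]))); put(k,*a)
'''
open("act.py","w").write(s)
E
python3 - <<'E'
from act import *
put(1,"low",.052,(.491,-.203)); print(r.current_t())
E
```

```text
block [ 0.4908 -0.2033] [0.0591 0.1633] [0.001 1.   ] 3576
offs [[0.0021, 0.0002], [0.0021, 0.0004], [0.0023, 0.0005]]
0.042 [-0.6 -0.1 -1.2] 0.03 [ 0.1  0.3 -0.5] 0.015 [1.  1.4 0.2] 0.006 [0.8 0.9 0.3] 0.003 [-0.1 -0.1  0.8] 0.001 [-0.2  1.1 -0.5] -0.001 [ 0.2  0.5 11.7] True
released 29.1083
29.1083
```

Run:
```python
from act import *
cycle(-1,"high",-.052,(.6115,-.2082)); print(r.current_t())
```

```text
at [0.0003 0.     0.0003] [0.4 0.1 0.5]
f 0.0 0.3618887893112019
grip -0.0007470130490138705 0.0 [ 0.1 -0.3 -0.4]
BAD GRIP
32.675
```

Run:
```python
from act import *
r.set_gripper(.5); g=bottom(rack,-1)+AX*(LEN[-1]-GR+.003); r.move_linear(g+AX*.09,vel=.2); snap("w4")
print(np.array(r.current_tool_pos())-g-AX*.09)
```

```text
[-8.93511670e-04 -9.24044109e-05 -1.40447880e-03]
```

View pics/w4.png

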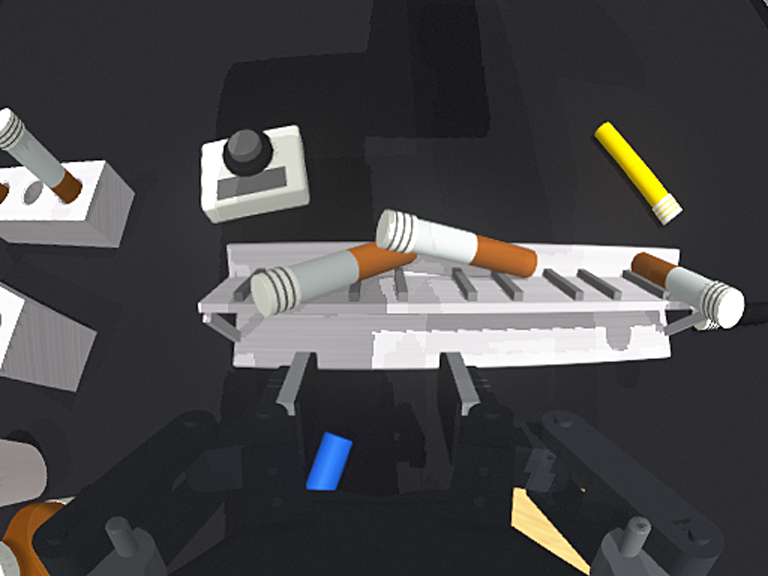

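The wrist view shows tube k=2 still in its slot at (690,285). The two other shorts lie across the rack, one cap (275,290) to bottom (400,255), the other cap (395,230) to bottom (525,260). My earlier transit must have swept them with the hanging long tube. I'll make the lift rise straight up first, place k=2, then recover the two lying tubes.

```bash
python3 - <<'E'
s=open("act.py").read()
s=s.replace("lift(g,.085); r.move_to([.54,.0,.36],tool_rot(DN,np.array([1.,0,0]))); put(k,*a)","lift(g,.085); r.move_linear([.54,g[1],.36],tool_rot(DN,E),vel=.15); put(k,*a)")
open("act.py","w").write(s)
E
python3 - <<'E'
from act import *
p=np.array(r.current_tool_pos()); r.move_linear(p+AX*.04,vel=.2)
cycle(2,"high",-.052,(.6115,-.2082)); print(r.current_t())
r.move_to([.50,.16,.34],tool_rot(DN,np.array([0,1.,0]))); r.sleep(.2)
im=snap("w5"); print(r.current_t())
import pickle; pickle.dump(im,open("w5.pkl","wb"))
E
```

```text
at [0.0003 0.     0.0003] [ 0.8  0.  -0.2]
f 0.0 0.35822827098796867
grip 0.28284896853253044 19.69162166118622 [0.6 0.5 0.9]
lifted 0.2843029104031903 19.663977921009064
block [ 0.6117 -0.2084] [0.0594 0.1644] [0.215 0.977] 4582
offs [[0.0017, -0.0002], [0.0019, -0.0003], [0.0016, -0.0003]]
0.042 [0.3 0.1 1.3] 0.03 [-0.6 -0.   1. ] 0.015 [0.1 0.1 1.5] 0.006 [0.7 0.4 1. ] 0.003 [-0.3 -0.3  0.8] 0.001 [-0.1  0.8  1.4] -0.001 [-0.4  0.2 10.2] True
released 47.3
47.3
49.2
```

View pics/w5.png

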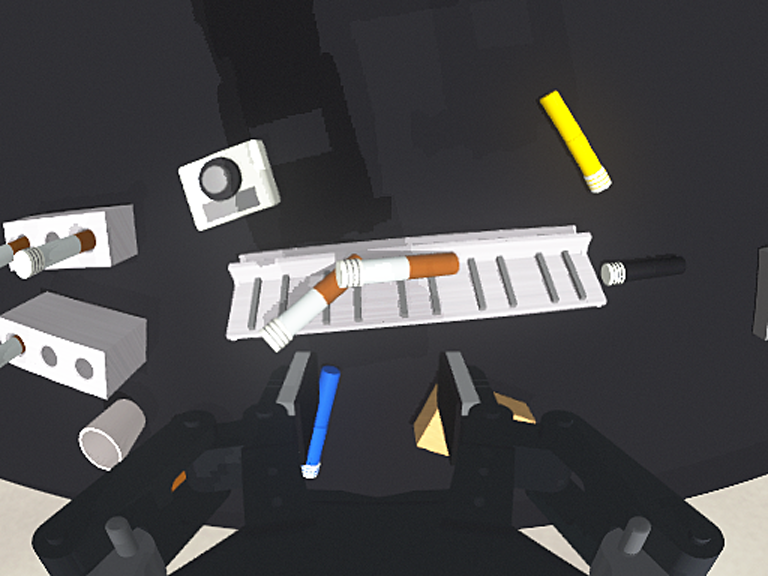

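The wrist view shows lying tube Y from cap (350,271) to bottom (458,264), on top of X. X runs from cap (275,333) to bottom about (345,260). I fit both axes from depth.

```bash
cat >> act.py <<'E'
def fit_tube(im,cap,bot,hw=8):
    """axis of a lying tube from wrist depth points in the pixel strip cap->bot (native pixels)"""
    m=np.zeros(im["depth"].shape,np.uint8); cv2.line(m,tuple(map(int,cap)),tuple(map(int,bot)),1,2*hw+1)
    px=im["pixels"].astype(int); w=wcloud(im); pts=w[(m>0)&np.isfinite(w[...,2])]
    ref=np.array([w[int(p[1]),int(p[0])]-[0,0,.011] for p in (cap,bot)])
    def rs(p):
        o=np.array([p[0],p[1],p[2]]); d=np.array([p[3],p[4],p[5]])-o; d/=np.linalg.norm(d); q=pts-o; s=q@d
        return np.linalg.norm(q-s[:,None]*d,axis=1)-np.where(s<.02,.0125,.011)
    s=least_squares(rs,ref.ravel(),loss="soft_l1",f_scale=.001)
    a,b=s.x[:3],s.x[3:]; d=(a-b)/np.linalg.norm(a-b)
    q=pts-b; t=q@d; ok=np.linalg.norm(q-t[:,None]*d,axis=1)<.0145
    hi,lo=np.percentile(t[ok],99.5),np.percentile(t[ok],.5)
    print("tube: n",ok.sum(),len(pts),"len",(hi-lo).round(4),"dir",d.round(3),"cap",(b+d*hi).round(4),"bot",(b+d*lo).round(4),"res",np.median(abs(s.fun)).round(5))
    return b+d*hi,d
E
python3 - <<'E'
from act import *
import pickle; im=pickle.load(open("w5.pkl","rb"))
k=1.5
cy,dy=fit_tube(im,(342/k,271/k),(456/k,264/k)); cx,dx=fit_tube(im,(270/k,338/k),(330/k,277/k))
np.savez("lying.npz",cy=cy,dy=dy,cx=cx,dx=dx)
w=wcloud(im); n=np.cross([0,0,1],dy)
for s in (.03,.05):
  for t in (-.035,-.027,-.02,.02,.027,.035):
    p=cy-dy*s+n*t; i=np.nanargmin(np.hypot(w[...,0]-p[0],w[...,1]-p[1])); q=w.reshape(-1,3)[i]; print(s,t,p.round(3),q.round(3))
E
```

```text
tube: n 1463 1688 len 0.1337 dir [-0.002 -0.942  0.335] cap [0.5242 0.1244 0.0837] bot [0.5244 0.2504 0.0389] res 0.0007
tube: n 894 1298 len 0.0873 dir [ 0.551 -0.672  0.494] cap [0.5825 0.0614 0.103 ] bot [0.5344 0.1201 0.0599] res 0.00162
0.03 -0.035 [0.491 0.153 0.074] [0.491 0.153 0.39 ]
0.03 -0.027 [0.499 0.153 0.074] [ 0.499  0.152 -0.   ]
0.03 -0.02 [0.505 0.153 0.074] [ 0.506  0.152 -0.   ]
0.03 0.02 [0.543 0.153 0.074] [0.545 0.153 0.044]
0.03 0.027 [0.55  0.153 0.074] [0.549 0.153 0.052]
0.03 0.035 [0.557 0.153 0.074] [0.557 0.153 0.065]
0.05 -0.035 [0.491 0.172 0.067] [0.491 0.172 0.393]
0.05 -0.027 [0.499 0.172 0.067] [ 0.5    0.171 -0.001]
0.05 -0.02 [0.505 0.172 0.067] [ 0.506  0.171 -0.   ]
0.05 0.02 [0.543 0.172 0.067] [0.544 0.172 0.044]
0.05 0.027 [0.55  0.172 0.067] [0.55  0.171 0.055]
0.05 0.035 [0.557 0.171 0.067] [0.558 0.171 0.063]
```

Run:
```python
from act import *
L=np.load("lying.npz"); d=L["dy"]; c=L["cy"]
th=np.deg2rad(20)
h=np.array([d[0],d[1],0]); h/=np.linalg.norm(h)     # body leans to the cap side
z=-np.sin(th)*-1*(-h)-np.cos(th)*np.array([0,0,1.]) # tool z
print("toolz",z.round(3))
P=c-d*.032 - z*.010; T=P-z*.003
for sg in (1,-1):
    Q=tool_rot(z,sg*np.cross(d,z)); M=R.from_quat(Q)
    f=lambda p,Q:(lambda s:None if s is None else np.round(s,2))(r.inverse_kinematics(p,Q))
    print(sg,"tool y",M.as_matrix()[:,1].round(2),f(T,Q),f(T-z*.08,Q))
    up=R.align_vectors([[0,0,1.]],[d])[0]
    v=np.cross(d,[0,0,1.]); v=v/np.linalg.norm(v)*np.arccos(d[2]); up=R.from_rotvec(v)
    for psi in range(-180,180,30):
        Q2=(R.from_euler("z",psi,degrees=True)*up*M); zb=-Q2.as_matrix()[:,2]
        s=[f([.611,-.208,zz],Q2.as_quat()) for zz in(.14,.24)]; 
        if s[0] is not None: print(psi,"lean",zb.round(2),s)
```

```text
toolz [ 0.001  0.342 -0.94 ]
1 tool y [ 1. -0.  0.] [ 0.04  0.58  1.84  0.51  0.78 -0.33] [-0.01  0.45  1.81  0.44  0.94 -0.28]
-180 lean [-0.   -0.77  0.64] [array([-0.64,  0.89,  1.25,  0.67,  1.61,  2.32]), array([-0.64,  0.77,  1.21,  0.68,  1.74,  2.42])]
-150 lean [ 0.38 -0.67  0.64] [array([-0.54,  1.02,  0.99,  0.41,  1.92,  2.06]), array([-0.54,  0.91,  0.94,  0.44,  2.06,  2.13])]
-120 lean [ 0.67 -0.39  0.64] [array([-0.43,  1.09,  0.83,  0.09,  2.09,  1.68]), array([-0.43,  0.99,  0.78,  0.1 ,  2.24,  1.69])]
-90 lean [ 0.77 -0.    0.64] [array([-0.31,  1.08,  0.86, -0.27,  2.05,  1.24]), array([-0.31,  0.98,  0.81, -0.29,  2.19,  1.2 ])]
-60 lean [0.67 0.38 0.64] [array([-0.21,  0.99,  1.05, -0.56,  1.8 ,  0.91]), array([-0.21,  0.88,  1.  , -0.58,  1.93,  0.83])]
-30 lean [0.39 0.67 0.64] [array([-0.13,  0.86,  1.32, -0.8 ,  1.45,  0.7 ]), array([-0.13,  0.74,  1.28, -0.79,  1.56,  0.59])]
0 lean [0.   0.77 0.64] [array([-0.11,  0.72,  1.61, -1.09,  1.05,  0.59]), array([-0.11,  0.58,  1.57, -1.  ,  1.14,  0.41])]
30 lean [-0.38  0.67  0.64] [array([-0.18,  0.6 ,  1.86,
[... 1477 characters left out ...]
  0.72,  1.61, -1.09,  1.05, -2.55]), array([-0.11,  0.58,  1.57, -1.  ,  1.14, -2.73])]
30 lean [-0.38  0.67  0.64] [array([-0.18,  0.6 ,  1.86, -1.55,  0.63, -2.52]), None]
60 lean [-0.67  0.39  0.64] [array([-0.35,  0.53,  2.01,  3.61,  0.3 , -1.91]), array([-0.35,  0.34,  1.96,  4.46,  0.14, -2.77])]
90 lean [-0.77  0.    0.64] [array([-0.55,  0.54,  1.99,  1.97,  0.45, -0.81]), array([-0.55,  0.35,  1.94,  1.47,  0.42, -0.26])]
120 lean [-0.67 -0.38  0.64] [array([-0.68,  0.62,  1.81,  1.3 ,  0.84, -0.62]), array([-0.68,  0.46,  1.77,  1.14,  0.91, -0.37])]
150 lean [-0.39 -0.67  0.64] [array([-0.69,  0.75,  1.54,  0.93,  1.24, -0.67]), array([-0.69,  0.61,  1.5 ,  0.89,  1.35, -0.53])]
```

```bash
cat >> act.py <<'E'
def lying_pose(c,d,th,s,shallow=.010,sg=1):
    h=np.array([d[0],d[1],0])/np.hypot(d[0],d[1]); z=-np.sin(th)*h-np.cos(th)*np.array([0,0,1.])
    return c-d*s-z*(shallow+.003), tool_rot(z,sg*np.cross(d,z)), z
def upright(Q,d,psi):
    v=np.cross(d,[0,0,1.]); up=R.from_rotvec(v/np.linalg.norm(v)*np.arccos(d[2]))
    return (R.from_euler("z",psi)*up*R.from_quat(Q)).as_quat()
E
python3 - <<'E'
from act import *
L=np.load("lying.npz"); c,d=L["cy"],L["dy"]
T,Q,z=lying_pose(c,d,np.deg2rad(20),.032)
r.set_gripper(.42,20); r.move_to(T-z*.08,Q); r.move_linear(T,vel=.08); r.sleep(.2)
f=r.current_contact_force(); print("at",(np.array(r.current_tool_pos())-T).round(4),f.round(1))
r.set_gripper(0,20); r.sleep(.2); print(r.current_opening(),r.current_finger_force(),r.current_contact_force().round(1))
if r.current_opening()>.2:
    r.move_linear(T+[0,0,.14],vel=.1); print(r.current_opening(),r.current_finger_force())
    r.move_linear([.52,.08,.34],upright(Q,d,np.deg2rad(-12)),vel=.12); r.sleep(.2)
    print(r.current_opening(),r.current_finger_force(),r.current_t())
np.savez("pick.npz",Q=Q,d=d)
im=snap("w6")
E
```

```text
at [ 0.0002 -0.0001  0.0003] [-0.  -0.7  0.2]
0.27250365858022985 19.534874260425568 [-0.6  0.   0.8]
0.2679801365126467 19.70155656337738
0.26815270902873833 20.93973934650421 55.4
```

View pics/w6.png

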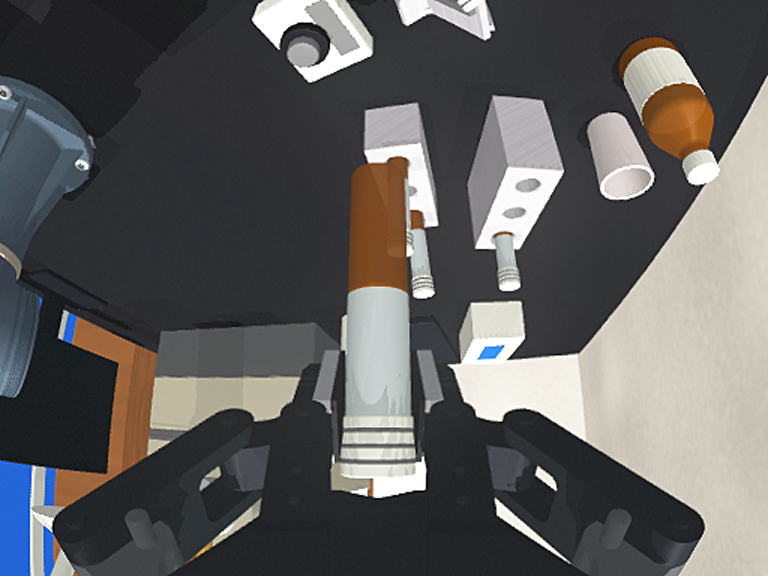

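The wrist view shows the tube held and roughly vertical, from cap (378,445) to bottom (378,170). I measure its actual axis in the hand from depth.

```bash
python3 - <<'E'
s=open("act.py").read()
s=s.replace("ref=np.array([w[int(p[1]),int(p[0])]-[0,0,.011] for p in (cap,bot)])","C=im['world_from_camera'][:3,3]; ref=np.array([(lambda x:x+.011*(x-C)/np.linalg.norm(x-C))(w[int(p[1]),int(p[0])]) for p in (cap,bot)])")
open("act.py","w").write(s)
E
python3 - <<'E'
from act import *
r.sleep(.1); im=wrist(r,optics); k=1.5
c,d=fit_tube(im,(378/k,430/k),(376/k,185/k),14)
M=R.from_quat(r.current_ee_rot()); T=np.array(r.current_tool_pos())
print("cap in tool",M.inv().apply(c-T).round(4),"dir in tool",M.inv().apply(d).round(4)); np.savez("inhand.npz",c=M.inv().apply(c-T),d=M.inv().apply(d))
print("tilt",np.arccos(d[2]))
E
```

```text
tube: n 5733 5744 len 0.1026 dir [-0.013 -0.055  0.998] cap [0.5172 0.0685 0.353 ] bot [0.5185 0.0741 0.2505] res 0.00049
cap in tool [-0.0175 -0.0003  0.0009] dir in tool [-8.057e-01 -6.000e-04 -5.924e-01]
tilt 0.05645842790005775
```

```bash
cat >> act.py <<'E'
def inhand(im,cap,body,bot,hw=14):
    """axis from body pixels (glass, radius 11 mm), ends from the whole strip; all in tool coordinates"""
    w=wcloud(im); C=im["world_from_camera"][:3,3]
    def strip(a,b):
        m=np.zeros(w.shape[:2],np.uint8); cv2.line(m,tuple(map(int,a)),tuple(map(int,b)),1,2*hw+1); return w[(m>0)&np.isfinite(w[...,2])]
    pts=strip(body,bot); ref=np.array([(lambda x:x+.011*(x-C)/np.linalg.norm(x-C))(w[int(p[1]),int(p[0])]) for p in (body,bot)])
    def rs(p):
        d=p[3:]-p[:3]; d=d/np.linalg.norm(d); q=pts-p[:3]; return np.linalg.norm(q-(q@d)[:,None]*d,axis=1)-.011
    s=least_squares(rs,ref.ravel(),loss="soft_l1",f_scale=.001); b=s.x[3:]; d=s.x[:3]-b; d/=np.linalg.norm(d)
    q=strip(cap,bot)-b; t=q@d; t=t[np.linalg.norm(q-t[:,None]*d,axis=1)<.0145]
    M=R.from_quat(r.current_ee_rot()); T=np.array(r.current_tool_pos())
    print("axis",d.round(4),"len",np.percentile(t,[.3,99.7]).round(4),np.ptp(np.percentile(t,[.3,99.7])).round(4),"res",np.median(abs(s.fun)).round(5))
    top=b+d*np.percentile(t,99.7); return M.inv().apply(top-.115*d-T),M.inv().apply(d)
E
python3 - <<'E'
from act import *
k=1.5
def meas(): return inhand(wrist(r,optics),(378/k,466/k),(378/k,400/k),(376/k,188/k))
b,d=meas()
for i in range(1):
    M=R.from_quat(r.current_ee_rot()); dw=M.apply(d); v=np.cross(dw,[0,0,1.]); M2=R.from_rotvec(v)*M
    r.move_linear(r.current_tool_pos(),M2.as_quat(),vel=.05); r.sleep(.2)
    b,d=meas(); print("bottom in tool",b.round(4),"world",(R.from_quat(r.current_ee_rot()).apply(b)).round(4))
np.savez("inhand.npz",b=b,d=d); print(r.current_t())
E
```

```text
axis [-0.0082 -0.0424  0.9991] len [0.1275 0.2387] 0.1111 res 0.00036
axis [-8.0e-04 -2.2e-03  1.0e+00] len [0.1124 0.2231] 0.1107 res 0.00036
bottom in tool [ 0.0675 -0.0003  0.0636] world [-0.0022 -0.0097 -0.0922]
56.15
```

```bash
cat >> act.py <<'E'
def insert_tilted(c,e,y,b,Q):
    o=R.from_quat(Q).apply(b); xy=c+e*y-o[:2]; zs=.05-o[2]
    r.move_linear([*xy,zs+.12],Q,vel=.15); r.move_linear([*xy,zs+.058],vel=.1); r.sleep(.2); f0=r.current_contact_force()
    for h in (.045,.03,.015,.008,.005,.003,.001,-.001,-.003,-.005,-.007):
        r.move_linear([*xy,zs+h],vel=.05); r.sleep(.05); f=r.current_contact_force()-f0
        print(h,f.round(1),end=" ")
        if np.linalg.norm(f)>5: return h
E
python3 - <<'E'
from act import *
im=wrist(r,optics); c,s,e,n=find(im,"high",(.6117,-.2084)); print(c,s,e,n)
if abs(c[0]-.6117)>.004 or abs(c[1]+.2084)>.004: print("moved or poorly seen"); c,e=np.array([.6117,-.2084]),np.array([.215,.977])
z=np.load("inhand.npz")
print("stop",insert_tilted(c,e,0,z["b"],r.current_ee_rot()),r.current_finger_force(),r.current_t())
snap("s7",cam="scene",box=(60,110,260,260))
E
```

```text
[ 0.61212265 -0.20681825] [0.0596407875418663, 0.16383527219295502] [0.21530107 0.9765477 ] 1783
0.045 [ 0.1 -0.1  0.1] 0.03 [ 0.6 -1.1 -0.4] 0.015 [ 0.2 -0.8 -0.9] 0.008 [-0.7  0.3 -0.7] 0.005 [ 0.2 -0.1 -0.5] 0.003 [ 0.5 -0.6  0.3] 0.001 [-1.2 -0.5 -0.3] -0.001 [-0.7 -0.5  5. ] stop -0.001 20.579258501529694 62.3333
```

View pics/s7.png

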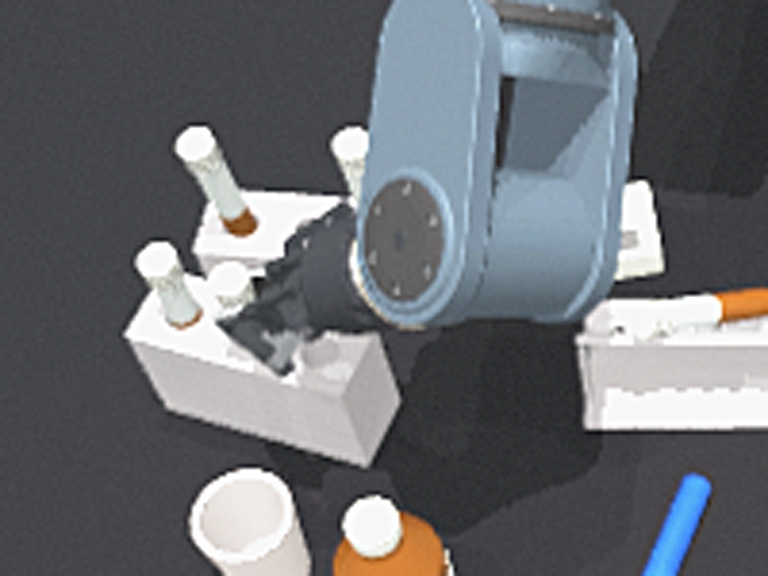

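The scene view shows the tube seated in the high block's middle socket at (232,285), its cap level with the neighbour at (158,255). The last tube, X, lies in the rack near (700,305). I release, back out along the fingers and look at X.

Run:
```python
from act import *
import pickle
r.set_gripper(.45); r.sleep(.2)
z=R.from_quat(r.current_ee_rot()).as_matrix()[:,2]; p=np.array(r.current_tool_pos())
r.move_linear(p-z*.1,vel=.12); r.move_to([.47,.14,.34],tool_rot(DN,np.array([0,1.,0]))); r.sleep(.2)
im=snap("w8"); pickle.dump(im,open("w8.pkl","wb")); print(r.current_t())
```

```text
65.8417
```

View pics/w8.png

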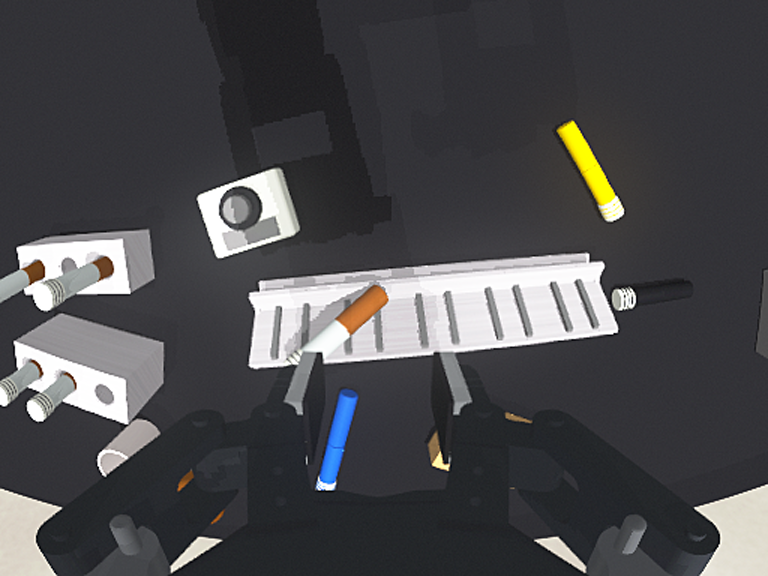

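The wrist view shows X lying diagonally on the rack, bottom (380,292), cap hidden by the finger near (295,358). I take another shot from farther forward and fit it there.

Run:
```python
from act import *
import pickle
r.move_to([.56,.12,.32],tool_rot(DN,np.array([0,1.,0]))); r.sleep(.2)
im=snap("w9"); pickle.dump(im,open("w9.pkl","wb")); print(r.current_t())
```

```text
66.5583
```

View pics/w9.png

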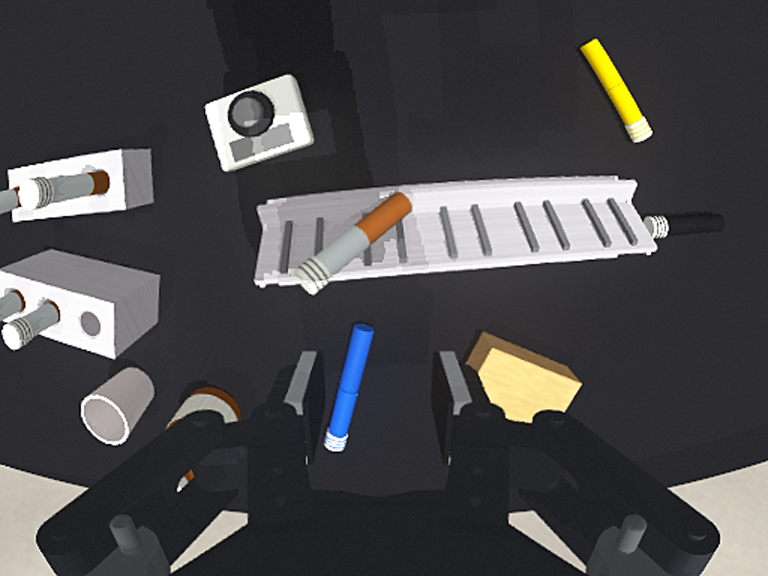

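The wrist view shows X fully: cap (306,285), bottom (403,203), nothing else touching it. I fit its axis and check clearance and reach for the grasp.

Run:
```python
from act import *
import pickle; im=pickle.load(open("w9.pkl","rb")); k=1.5
b,d=inhand(im,(305/k,286/k),(340/k,257/k),(396/k,208/k),6)
M=R.from_quat(r.current_ee_rot()); b=M.apply(b)+r.current_tool_pos(); d=M.apply(d); c=b+.115*d; print("bot",b.round(4),"cap",c.round(4),"d",d.round(3))
np.savez("x.npz",c=c,d=d)
w=wcloud(im); n=np.cross([0,0,1],d); n/=np.linalg.norm(n)
for s in (.012,.03):
    for sh in(.006,.010):
        T,Q,z=lying_pose(c,d,np.deg2rad(20),s,sh); tip=T+z*.022
        o=[]
        for t in (-.032,-.024,-.017,.017,.024,.032):
            for da in(-.011,.0,.011):
                p=tip+n*t+R.from_quat(Q).as_matrix()[:,0]*da; i=np.nanargmin(np.hypot(w[...,0]-p[0],w[...,1]-p[1])); q=w.reshape(-1,3)[i]; o.append(round(float(p[2]-q[2]),3))
        print(s,sh,"tip",tip.round(3),"clear",o)
f=lambda p,Q:(lambda s:None if s is None else np.round(s,2))(r.inverse_kinematics(p,Q))
for sg in(1,-1):
    T,Q,z=lying_pose(c,d,np.deg2rad(20),.03,.008,sg); print(sg,f(T,Q),f(T-z*.08,Q))
    for psi in range(-180,180,20):
        U=upright(Q,d,np.deg2rad(psi)); zb=-R.from_quat(U).as_matrix()[:,2]
        if zb[1]>.4: print(psi,zb.round(2),f([.62,-.15,.14],U),f([.62,-.15,.26],U),f([.55,.08,.34],U))
```

```text
axis [ 0.5116 -0.715   0.4766] len [-0.0692  0.04  ] 0.1093 res 0.00044
bot [0.5226 0.1427 0.0489] cap [0.5814 0.0605 0.1037] d [ 0.512 -0.715  0.477]
0.012 0.006 tip [0.573 0.073 0.086] clear [0.041, -0.312, 0.057, 0.033, -0.316, -0.28, 0.023, 0.034, -0.294, -0.021, 0.006, 0.008, 0.076, 0.006, 0.009, 0.075, 0.078, 0.083]
0.012 0.01 tip [0.573 0.072 0.09 ] clear [0.045, 0.056, 0.063, 0.035, -0.312, -0.268, 0.023, 0.037, -0.287, -0.017, -0.008, 0.011, 0.08, 0.083, 0.012, 0.079, 0.081, 0.087]
0.03 0.006 tip [0.563 0.086 0.077] clear [0.042, 0.044, 0.044, -0.325, 0.045, 0.047, -0.318, -0.293, 0.048, -0.007, -0.005, 0.007, -0.007, -0.004, -0.003, 0.066, -0.0, -0.0]
0.03 0.01 tip [0.564 0.084 0.081] clear [0.047, 0.046, 0.048, -0.324, 0.049, 0.054, 0.017, -0.288, 0.051, -0.004, -0.001, 0.009, -0.003, -0.001, 0.002, 0.07, 0.001, 0.004]
1 [-0.06  0.67  1.59  0.3   1.12 -0.84] [-0.09  0.6   1.51  0.27  1.28 -0.82]
-80 [0.46 0.47 0.75] [-0.11  0.87  1.22 -0.55  1.56  0.82] [-0.11  0.74  1.15 -0.56  1.72  0.71] [ 0.22  0.59  1.21 -0.4   1.95  0.96]
-60 [0.27 0.6  0.75] [-0.07  0.79  1.38 -0.69
[... 457 characters left out ...]
11] [ 0.34  0.24  1.74 -0.8   1.09  0.08]
-1 [-0.06  0.67  1.59  0.3   1.12  2.3 ] [-0.09  0.6   1.51  0.27  1.28  2.32]
-80 [0.46 0.47 0.75] [-0.11  0.87  1.22 -0.55  1.56 -2.32] [-0.11  0.74  1.15 -0.56  1.72 -2.43] [ 0.22  0.59  1.21 -0.4   1.95 -2.18]
-60 [0.27 0.6  0.75] [-0.07  0.79  1.38 -0.69  1.34 -2.49] [-0.07  0.65  1.31 -0.67  1.5  -2.63] [ 0.28  0.53  1.32 -0.54  1.78 -2.42]
-40 [0.05 0.66 0.75] [-0.06  0.71  1.55 -0.84  1.09 -2.64] [-0.06  0.55  1.48 -0.78  1.24 -2.81] [ 0.33  0.44  1.45 -0.66  1.58 -2.63]
-20 [-0.18  0.64  0.75] [-0.07  0.63  1.7  -1.01  0.83 -2.76] None [ 0.35  0.34  1.6  -0.74  1.35 -2.83]
0 [-0.39  0.54  0.75] [-0.12  0.56  1.84 -1.23  0.54 -2.86] None None
```

Run:
```python
from act import *
L=np.load("x.npz"); c,d=L["c"],L["d"]
T,Q,z=lying_pose(c,d,np.deg2rad(20),.013,.009)
r.set_gripper(.42,20); r.move_to(T-z*.08,Q); r.move_linear(T,vel=.07); r.sleep(.2)
print("at",(np.array(r.current_tool_pos())-T).round(4),r.current_contact_force().round(1))
r.set_gripper(0,20); r.sleep(.2); print(r.current_opening(),r.current_finger_force(),r.current_contact_force().round(1))
if r.current_opening()>.2:
    r.move_linear(T+[0,0,.13],vel=.1); print(r.current_opening(),r.current_finger_force())
    r.move_linear([.55,.06,.34],upright(Q,d,np.deg2rad(-48)),vel=.1); r.sleep(.2)
    print(r.current_opening(),r.current_finger_force(),r.current_t())
snap("w10")
```

```text
at [ 0.0002 -0.0001  0.0002] [-0.  -0.2 -0.4]
0.2774447611916294 21.57135307788849 [0.5 0.4 0.2]
0.2799396666657114 21.54017150402069
0.2832369527907959 21.5059956908226 72.5167
```

View pics/w10.png

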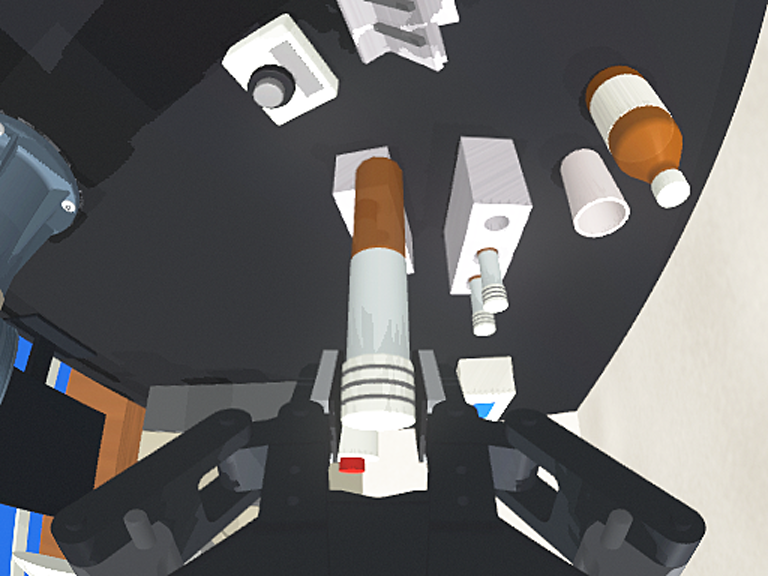

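The wrist view shows X held by its cap at (378,390), with its bottom at (380,160) and the high block's last socket free at (497,222). I measure, straighten and insert.

Run:
```python
from act import *
k=1.5
def meas(): return inhand(wrist(r,optics),(378/k,412/k),(378/k,335/k),(379/k,182/k),13)
b,d=meas()
M=R.from_quat(r.current_ee_rot()); M2=R.from_rotvec(np.cross(M.apply(d),[0,0,1.]))*M
r.move_linear(r.current_tool_pos(),M2.as_quat(),vel=.05); r.sleep(.2); b,d=meas(); print(b.round(4))
c,s,e,n=find(wrist(r,optics),"high",(.6117,-.2084)); print(c,s,e,n)
if np.hypot(c[0]-.6117,c[1]+.2084)>.004 or abs(s[1]-.1645)>.003: print("use old"); c,e=np.array([.6117,-.2084]),np.array([.215,.977])
print("stop",insert_tilted(c,e,.052,b,r.current_ee_rot()),r.current_finger_force(),r.current_t())
```

```text
axis [-0.0024  0.0015  1.    ] len [0.0177 0.1274] 0.1096 res 0.00032
axis [-3.e-04 -4.e-04  1.e+00] len [0.0134 0.1232] 0.1098 res 0.00032
[ 0.0676 -0.      0.0885]
[ 0.61172593 -0.20772928] [0.059856515377759933, 0.16711558401584625] [0.21656473 0.97626823] 1750
0.045 [ 0.   0.1 -1.5] 0.03 [0.6 0.3 0.3] 0.015 [ 1.6 -0.3 -1.7] 0.008 [ 0.3 -1.  -1.3] 0.005 [ 0.5 -0.4 -0.6] 0.003 [ 0.7  0.4 -0.7] 0.001 [ 0.3 -0.4  0.1] -0.001 [-0.7  1.2  7.4] stop -0.001 22.11020439863205 78.8167
```

Run:
```python
from act import *
r.set_gripper(.45); r.sleep(.3)
z=R.from_quat(r.current_ee_rot()).as_matrix()[:,2]; p=np.array(r.current_tool_pos())
r.move_linear(p-z*.1,vel=.12); r.move_to([.42,-.12,.34],tool_rot(DN,np.array([0,1.,0]))); r.sleep(.3)
im=snap("w11"); w=wcloud(im); print(r.current_t())
# caps
m=((w[...,2]>.15)&(w[...,2]<.18)&(w[...,0]>.42)&(w[...,0]<.7)&(w[...,1]<-.05)&(w[...,1]>-.35)).astype(np.uint8)
n,l,s,c=cv2.connectedComponentsWithStats(m)
for i in range(1,n):
    if s[i,4]>20: q=w[l==i]; t=q[q[:,2]>np.percentile(q[:,2],98)-.004]; print("cap",c[i].round(),s[i,4],t.mean(0).round(4),np.percentile(q[:,2],98).round(4))
m=(w[...,2]>.033)&(w[...,2]<.06)&(w[...,0]>.3)&(w[...,0]<.55)&(w[...,1]>-.13)&(w[...,1]<0.05)
q=w[m]; print("button",len(q),np.percentile(q,[2,50,98],axis=0).round(4).tolist())
```

```text
82.8333
cap [225. 239.] 415 [ 0.4903 -0.1502  0.1649] 0.1662
cap [135. 243.] 414 [ 0.4994 -0.2595  0.1653] 0.167
cap [224. 322.] 180 [ 0.6143 -0.156   0.1639] 0.1654
button 1085 [[0.4197, -0.1294, 0.0338], [0.4491, 0.0041, 0.0423], [0.5488, 0.0464, 0.0598]]
```

View pics/w11.png

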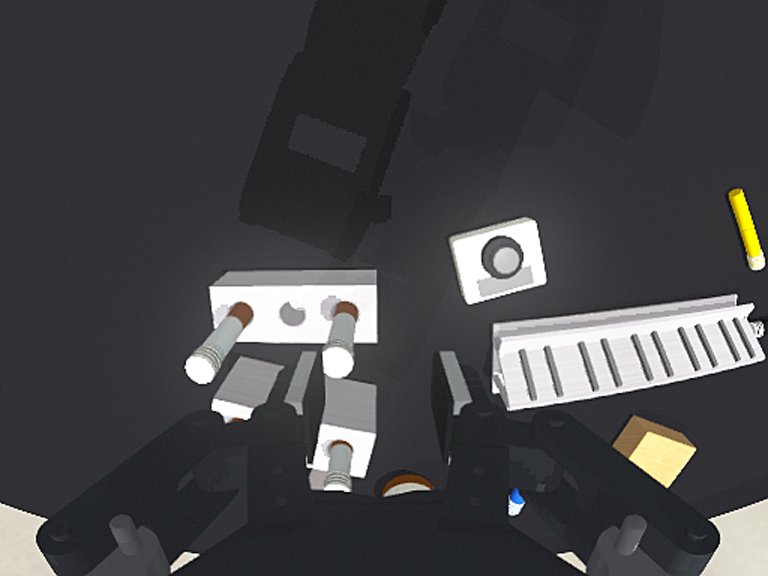

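The wrist view shows the rack empty and the button's grey top at (508,261), with the long tubes upright in the low block. I check all five caps from the scene camera and locate the button top.

Run:
```python
from act import *
im=wrist(r,optics); w=wcloud(im); u,v=508/1.5,261/1.5
q=w[int(v)-6:int(v)+7,int(u)-6:int(u)+7].reshape(-1,3); zt=np.median(q[:,2]); print("top z",zt)
P=w[130:215,290:375].reshape(-1,3); t=P[abs(P[:,2]-zt)<.003]; cxy,rad=cv2.minEnclosingCircle(t[:,:2].astype(np.float32)); print("circ",cxy,rad,t.mean(0).round(4),len(t))
np.save("btn.npy",[*cxy,zt])
r.move_to([.40,.12,.34],tool_rot(DN,np.array([0,1.,0]))); r.sleep(.2)
for cam in("top","scene"):
    a=optics.get_image(cam)
    for p,c,m in blobs(a,.145,.19,(.4,.7),(-.36,-.1),8): print(cam,"cap",c.round(),len(p),p.mean(0).round(4),p[:,2].max().round(4))
snap("s12",cam="scene",box=(60,110,260,260))
```

```text
top z 0.05203965387946308
circ (0.4388250708580017, 0.00399805000051856) 0.013865556567907333 [0.4385 0.0035 0.0518] 250
top cap [375. 164.] 105 [ 0.6231 -0.1546  0.1629] 0.1687
top cap [396. 169.] 104 [ 0.6122 -0.2036  0.1627] 0.1699
top cap [417. 173.] 111 [ 0.6007 -0.2563  0.1624] 0.168
top cap [420. 214.] 117 [ 0.5007 -0.2569  0.1623] 0.1702
top cap [376. 218.] 103 [ 0.492  -0.1484  0.1625] 0.1687
scene cap [112. 149.] 92 [ 0.5055 -0.2584  0.1603] 0.1689
scene cap [152. 150.] 94 [ 0.4969 -0.1501  0.1598] 0.1675
scene cap [102. 180.] 105 [ 0.6059 -0.2579  0.1604] 0.1674
scene cap [120. 185.] 106 [ 0.6174 -0.2056  0.1604] 0.1681
scene cap [138. 190.] 104 [ 0.6284 -0.1559  0.1609] 0.1686
```

View pics/s12.png

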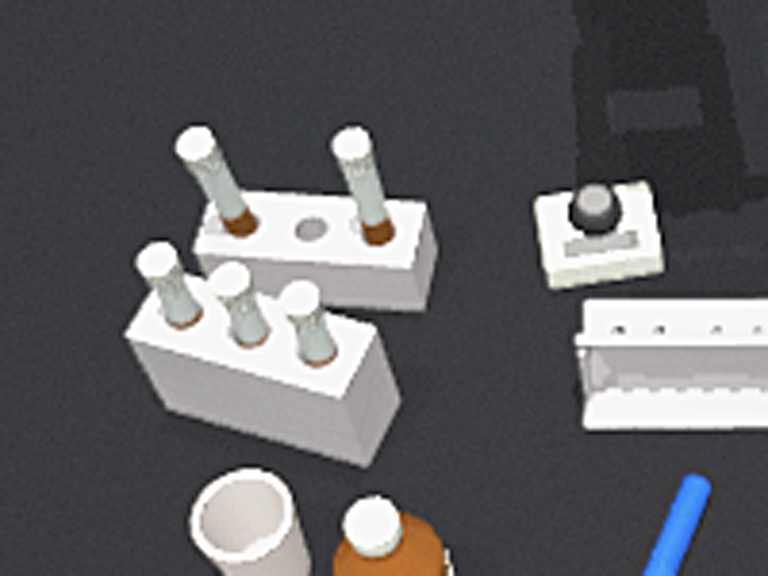

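All five caps are level, at about 0.165 m: longs in the low block at (200,140) and (350,145), shorts in the high block at (160,260), (233,285) and (300,300). The button top is at (0.4388, 0.0040, 0.052). I press it with the gripper shut.

Run:
```python
from act import *
x,y,z=np.load("btn.npy"); Q=tool_rot(DN,np.array([0,1.,0]))
r.set_gripper(0,20); r.move_to([x,y,.2],Q); r.move_linear([x,y,z+.022+.01],vel=.1); r.sleep(.2); f0=r.current_contact_force()[2]
for h in np.arange(.004,-.0095,-.001):
    r.move_linear([x,y,z+.022+h],vel=.03); r.sleep(.05); f=r.current_contact_force()[2]-f0; print(round(h,3),round(f,1),end="; ")
    if f>9: break
r.sleep(.2); print("held",r.current_contact_force()[2]-f0)
r.move_linear([x,y,.2],vel=.12); r.sleep(.3)
r.move_to([.40,.15,.34],Q); r.sleep(.5)
im=optics.get_image("top")
for p,c,m in blobs(im,.145,.19,(.4,.7),(-.36,-.1),8): print(p.mean(0).round(4))
w=wcloud(wrist(r,optics)); m=np.hypot(w[...,0]-x,w[...,1]-y)<.008; print("btn z",np.nanmedian(w[m][:,2]),r.current_t())
```

```text
0.004 0.6; 0.003 0.8; 0.002 0.0; 0.001 0.5; 0.0 1.2; -0.001 1.8; -0.002 2.7; -0.003 3.1; -0.004 3.5; -0.005 3.5; -0.006 4.5; -0.007 19.1; held 19.847021169036207
[ 0.6231 -0.1547  0.1628]
[ 0.6121 -0.2038  0.1622]
[ 0.6008 -0.2565  0.162 ]
[ 0.5006 -0.2569  0.1622]
[ 0.492  -0.1484  0.1626]
btn z 0.05189080807970253 93.8
```

The button bottomed out, came back up, and all the caps are undisturbed.

```bash
python3 -c "
from cell import r
print(r.hand_in())"
```

```text
the job is handed in; nothing more can be done
None
```

Job handed in at about 94 s: all five tubes stand level in their blocks (two shorts were knocked over in the rack and recovered), the ready button was pressed fully and is back up, and the arm is clear; no verdict was returned.

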